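Lock a headlamp's floating reflector with its pin

TASK

Take the long slim lock pin and push it straight through the slot in the rear cover of the headlamp, feel with its tip for the hole hidden in the sprung reflector carrier behind the cover, and push the pin fully home until its collar rests against the cover; then let go. Work gently, never forcing pin, gripper or lamp, and leave the short thick pin, the tape roll, the bottle and the screwdriver where they are.

Things in the scene. Friction and masses are not known exactly. Their poses are not given: they have to be found in the camera images.
- long_pin_grip (a point): Long slim lock pin: upright aluminium grip block 36 (x) x 20 (y) x 60 (z) mm standing on the bench; from its front a round steel pin 8 mm thick, 56 mm long, sticks out level along +x, with a collar 26 mm across, 4 mm thick, between. This point: middle of the block, on the pin's axis, 30 mm above its foot, 22 mm behind the collar's front face. x to the tip, z up. Pinch across y. About 160 g.
- long_pin_tip (a point): Tip of the long slim pin, on its axis, 78 mm along +x from the middle of its grip; same axes. The last 5 mm of the pin taper from 8 to 3 mm.
- slot (a point): Middle of the level slot in the headlamp's aluminium rear cover, on its outer face, 75 mm above the bench. x level into the lamp, square to the cover; y along the slot; z up. Slot 56 mm long (y), 12 mm high (z); cover 6 mm thick. Pin home: collar against the cover, tip 56 mm behind the outer face. Gently: pin or gripper presses on the lamp with under 40 N, all contacts summed.
- lamp: Headlamp fixed to the bench: black box with the cover (164 mm wide, 80 mm high) towards the robot, roof 112 mm above the bench at most, round lens on the far side (its rim up to 140 mm high, 104 mm and more behind the cover). Origin: on the bench below the slot's middle; axes as the slot's.
- carrier_front (a point): Point 30 mm behind the slot's middle, on the near face of the hidden carrier: a steel plate parallel to the cover, covering the whole slot. It yields inwards up to 6 mm on a spring (1.5 N per mm), then is solid; not sideways. It has one through hole, 11 mm across, 10 mm deep, free behind: at the slot's mid-height, but at an unknown place within 20 mm either side of this point along y.
- short_pin_grip (a point): The short thick pin, to be left alone: the same grip block and collar, but its pin is 16 mm thick and only 24 mm long. Point and axes as for the long one. It may stand to the left or the right.
- tape_center (a point): Bystander: roll of black tape lying flat, 90 mm across, 19 mm high; middle.
- cleaner_center (a point): Bystander: clear glass bottle of 68 mm diameter, 150 mm tall; half-way up.
- driver_grip (a point): Bystander: screwdriver with a wooden handle lying on the bench in front of the robot's base; the handle.
Not all that is in view belongs to the job. What is shaped like the lamp but green is not meant.

How it is judged (in metres and radians):
On the way, in this order (a step that is already met when the one before it is completed fails the run):
1. the long pin is lifted off the bench (height (world z) of long_pin_grip above 0.05 m), for 0.1 s.
2. the tip of the long pin has passed through the slot, behind the cover (x of long_pin_tip in the frame of slot above 0.012 m and y of long_pin_tip in the frame of slot between -0.028 and 0.028 m), for 0.1 s.
At the end, for the whole second after the job is handed in: The long pin sits in slot and hidden hole, its tip at least 51 mm behind the cover's outer face (collar within 5 mm of the cover), in line with the lamp to 0.2 rad, at rest and let go (x of long_pin_tip in the frame of slot between 0.051 and 0.06 m and y of long_pin_tip in the frame of slot between -0.027 and 0.027 m and z of long_pin_tip in the frame of slot between -0.009 and 0.009 m and angle between the x axis of long_pin_tip and the x axis of slot, either way round below 0.2 rad and linear speed of long_pin below 0.01 m/s); the robot touches nothing.
It fails at once if the pin or the gripper presses on the lamp with more than 40 N (contact force between any of long_pin, the fingers, the arm and lamp above 40 N).
It fails at once if the short pin is moved more than 25 mm (distance of short_pin_grip from where it was at the start of the episode above 0.025 m).
It fails at once if tape, bottle or screwdriver is moved more than 40 mm (distance of any of tape_center, cleaner_center, driver_grip from where it was at the start of the episode above 0.04 m).
It also fails if it takes over 70 s, if anything falls off the work surface, if the arm or the gripper's body presses on something with over 40 N, if the wrist force passes 120 N, or if a joint passes its speed limit or range.

ROBOT

A 6-joint arm with a two-finger parallel gripper is mounted at the origin on the work surface. World frame = base frame: x ahead of the robot, y to its left, z up, the work surface at z = 0. Lengths are in mm, angles in rad, forces in N, time in s.
With the tool pointing down it reaches from about 325 to 775 mm from the base axis. Payload 5.5 kg.
Tool frame: the origin (TCP) lies midway between the tips of the shut fingers; the grasp point (between the pads) lies robot.tcp_to_grasp behind it (robot.tcp_to_grasp is the distance from the TCP to the grasp point, in mm); z points along the fingers, y is the direction in which the jaws open and shut (so a half turn about z gives the same grasp; the last joint's range is limited). The gripper opens to 88 mm and grips with 3 to 60 N. Pads are 20 mm wide; open, the fingers measure 115 mm over their backs; the gripper's body (75 mm by 178 mm) begins 61 mm behind the grasp point.
Start: joints at [-1.176, 0.091, 1.231, -0, 1.82, -0.057], TCP at [261.953, -539.812, 222.631] pointing down, gripper open.
Joint ranges: [-2.87, 2.87], [-0.86, 2.18], [0.17, 2.46], [-1.51, 4.65], [0.06, 2.69], [-2.65, 2.65]. Speed limits (rad/s): [2.57, 2.57, 3.01, 3.14, 3.14, 3.14].

INTERFACE

Orientations are given as a unit quaternion [x, y, z, w].
In Python, from plant import robot gives the robot as it stands.
- The arm moves only by the tool servo_tool, never from a script. Its argument "commands" is one flat list of numbers, 6 for each row, row after row: the shift along the tool's x, y, z in units of 0.3 m (1.0 is 0.3 m), then the turn, a rotation vector about the tool's x, y, z in units of 0.5 rad (1.0 is 0.5 rad). A call has 1 to 20 rows; each row is the pose to reach, as a shift and turn from the pose commanded when the call began, along the tool's axes at that moment; what a row does not reach only later rows make up. A row lasts 1/12 s, in which the tool goes at most 41.7 mm and 7.16 degrees, less where a joint would pass 70% of its speed; a pose out of reach is approached as far as the arm can. A call with a number of a shift or a turn outside -1 to 1 is refused whole. A call with a gripper value outside its range is refused whole. "gripper" is the closure, from -1 (fully open) to 1 (shut), so that 0 is half open, set as the call begins (left out, the last holds). The fingers move at their own pace and stop on an object; "squeeze" is the grip in N (left out, the last holds). Time passes only in rows, so rows that repeat a pose let the fingers close. It gives the time, the measured TCP pose, the force and the opening at its end, in the units of the state.
- robot.sense(): the state, without advancing time (a new reading comes with each control period).
- robot.get_image(name): name is "side" or "top" or "wrist"; returns a dict with "pixels" (480x640x3 uint8, red, green, blue), "depth" (480x640 float32, mm along the optical axis (not along the pixel's ray), 0 where there is no reading), "intrinsics" (3x3 intrinsics, pixels), "dist" ([k1, k2, p1, p2, k3] as OpenCV has them; the pictures are not rectified), "xyz" and "rotation" of the camera in the world; the wrist camera has in their place "tool_from_camera" (4x4, takes a point from camera to tool coordinates, whose origin is the TCP and whose axes are the flange's). Camera axes: x right, y up, looking along -z (the intrinsics and any distortion apply to the point x, -y, -z); pixel columns grow to the right and rows downward; lengths in mm; the calibration is good to about 2 mm. A picture is of the moment at which its call begins: read the wrist's pose just before it.
- robot.job_done(): hands the job in, once; it reports no verdict.
The state is a dict: "t": time; "joints": joint angles; "qd": joint speeds; "effort": joint torques, N m; "tcp_pos": TCP position; "tcp_rot": TCP orientation; "wrist_force": force on the tool from outside, world axes, zero at the start; "torque": the same for the moment, N m; "finger_gap": finger opening in mm.
Only numpy, scipy, OpenCV 4.12 (cv2) and the standard library are available. Lean on these libraries where they do the work, as an engineer would, in place of code of your own. Each camera call takes 0.05 s, during which the arm holds its last target.

## Working session

There is one attempt and no reset: what is moved stays moved. The work goes in short steps, Python scripts to look and compute and a tool call to move; the robot and the scene stay as the last step left them, time stands still between calls to the robot, and variables do not carry over. Pictures are saved under pics/ and viewed, and the job is handed in when it is done.

Besides the shell and the picture viewer there is one more tool, called after ">>>" in YAML: its name, and indented under it one key for each argument. servo_tool: Moves the arm, as the interface text tells. Shifts and turns lie within -1 to 1; 1 stands for 0.3 m of shift or 0.5 rad of turn. Its arguments: {"type":"object","properties":{"commands":{"type":"array","items":{"type":"number"}},"gripper":{"type":"number"},"squeeze":{"type":"number"}},"required":["commands"]}

```bash
ls; mkdir -p pics
cat > h.py <<'E'
import numpy as np, cv2
from plant import robot
def grab(n):
    s=robot.sense(); im=robot.get_image(n); return s,im
def save(im,f,crop=None,scale=1):
    p=im["pixels"][:,:,::-1]
    if crop: p=p[crop[1]:crop[3],crop[0]:crop[2]]
    if scale!=1: p=cv2.resize(p,None,fx=scale,fy=scale,interpolation=cv2.INTER_CUBIC)
    cv2.imwrite("pics/"+f,p)
E
python3 - <<'E'
from h import *
print(robot.sense(), robot.tcp_to_grasp)
for n in("side","top","wrist"):
    s,im=grab(n); save(im,n+"0.png"); np.savez("/tmp/"+n+"0.npz",**im)
    print(n,im.get("xyz"),im.get("rotation"),im["intrinsics"],im["dist"],im.get("tool_from_camera"))
print(robot.sense()["t"])
E
```

```text
pics
{'t': 0.0, 'joints': array([-1.17569929e+00,  9.18632165e-02,  1.23186746e+00,  1.72807001e-05,
        1.81978960e+00, -5.66972631e-02]), 'qd': array([ 0.00019865, -0.00135586,  0.00076054, -0.00281272, -0.00040207,
        0.00171562]), 'effort': array([-9.93044341e-05, -4.46454620e+01, -4.06438959e+01,  6.97102281e-02,
        2.95740156e-02, -1.15824710e-04]), 'tcp_pos': array([ 261.84172186, -539.52868716,  221.51467461]), 'tcp_rot': array([ 9.74592627e-01,  2.23982773e-01, -1.54042800e-04, -9.51454611e-04]), 'wrist_force': array([-1.29467839,  0.65241499, -0.14084888]), 'torque': array([ 0.00699179, -0.02739043,  0.0392748 ]), 'finger_gap': 87.90905365193389} 18.700000000000003
side [ 162.30264787 1077.34178098  715.27901122] [-0.06175631  0.49632485  0.86217823 -0.08060095] [[593.81845238   0.         327.86167713]
 [  0.         593.81845238 243.31110492]
 [  0.           0.           1.        ]] [-0.06216209  0.          0.          0.          0.        ] None
top [ 218.68214934  -16.9772558  1335.00557004] [-0.04724659  0.04798747  0.71018742 -0.70078441] [[591.32099281   0.         316.37422557]
 [  0.         591.32099281 238.57346279]
 [  0.           0.           1.        ]] [0.02357597 0.         0.         0.         0.        ] None
wrist None None [[333.60915115   0.         317.53383519]
 [  0.         333.60915115 237.93086098]
 [  0.           0.           1.        ]] [-0.01320643  0.          0.          0.          0.        ] [[ 1.19801610e-03  9.53851965e-01  3.00274864e-01  8.24001832e+01]
 [ 9.99998953e-01 -8.98881441e-04 -1.13434409e-03 -5.97562166e-02]
 [-8.12084839e-04  3.00275908e-01 -9.53852043e-01 -1.62566537e+02]
 [ 0.00000000e+00  0.00000000e+00  0.00000000e+00  1.00000000e+00]]
0.15
```

View pics/side0.png

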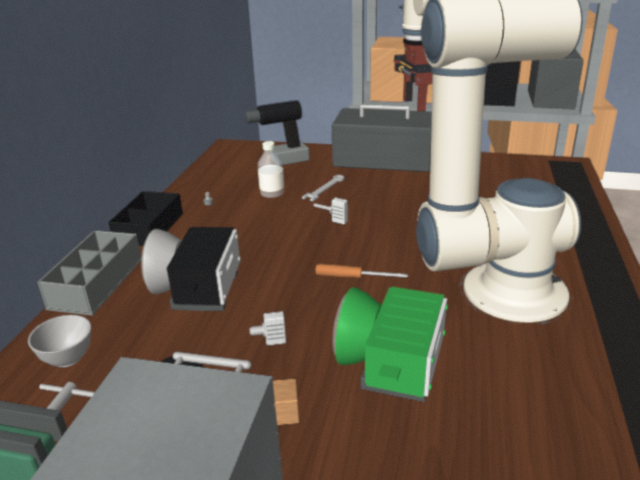

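View pics/top0.png

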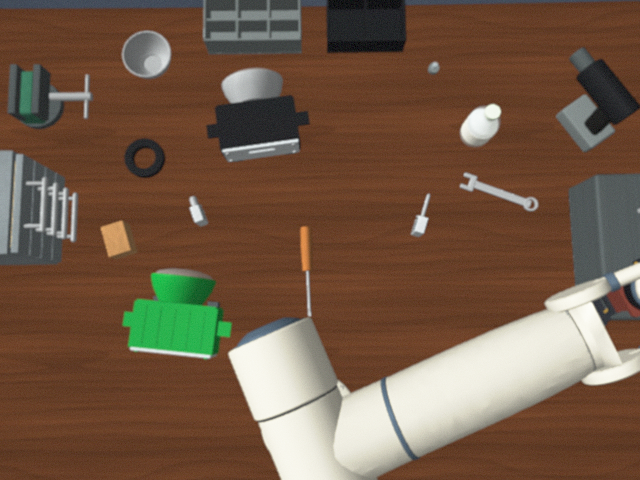

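View pics/wrist0.png

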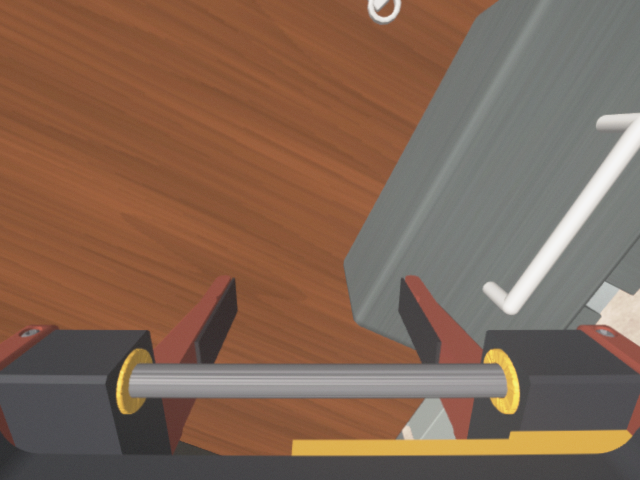

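Pin candidates are top (421,222) with a thin rod toward (428,195), and top (198,212) with a thick stub. The right one is the slim long pin. Lamp candidates are black at (258,125) and green at (178,320); the black one is meant. I'll confirm with crops and measure.

```bash
cat >> h.py <<'E'
from scipy.spatial.transform import Rotation as R
def qm(q): return R.from_quat(q).as_matrix()
def cam(im,s=None):
    if im.get("tool_from_camera") is not None and im["tool_from_camera"].shape==(4,4):
        T=im["tool_from_camera"]; Q=qm(s["tcp_rot"]); return Q@T[:3,:3], Q@T[:3,3]+s["tcp_pos"]
    r=np.array(im["rotation"]); return (qm(r) if r.size==4 else r), np.array(im["xyz"])
def rays(im,uv,s=None):
    M,o=cam(im,s)
    p=cv2.undistortPoints(np.array(uv,float).reshape(-1,1,2),im["intrinsics"],im["dist"]).reshape(-1,2)
    d=np.c_[p[:,0],-p[:,1],-np.ones(len(p))]
    return o,d@M.T
def depthpts(im,uv,s=None):
    o,d=rays(im,uv,s); uv=np.array(uv).astype(int)
    z=im["depth"][uv[:,1],uv[:,0]]
    return o+d*z[:,None],z
def onz(im,uv,z,s=None):
    o,d=rays(im,uv,s); t=(z-o[2])/d[:,2]; return o+d*t[:,None]
def cloud(im,box,s=None):
    u,v=np.meshgrid(np.arange(box[0],box[2]),np.arange(box[1],box[3]))
    uv=np.c_[u.ravel(),v.ravel()]; P,z=depthpts(im,uv,s); return P[z>0],uv[z>0],im["pixels"][uv[z>0][:,1],uv[z>0][:,0]]
E
python3 - <<'E'
from h import *
im=dict(np.load("/tmp/top0.npz"))
a=[]
for b in((380,180,460,250),(160,180,240,250)):
    c=im["pixels"][b[1]:b[3],b[0]:b[2],::-1]; a.append(cv2.resize(c,None,fx=5,fy=5,interpolation=cv2.INTER_CUBIC))
cv2.imwrite("pics/pins.png",np.hstack(a))
save(im,"lamp.png",(200,60,320,170),5)
for n,b in(("long",(395,180,450,250)),("short",(175,180,230,240))):
    P,uv,c=cloud(im,b)
    for lo,hi in((45,80),(18,45)):
        m=(P[:,2]>lo)&(P[:,2]<hi); q=P[m]
        if len(q)>5:
            mu=q.mean(0); w,v=np.linalg.eigh(np.cov((q-mu)[:,:2].T))
            print(n,lo,m.sum(),np.median(q,0).round(1),q.min(0).round(1),q.max(0).round(1),v[:,1].round(3),np.sqrt(w).round(1))
P,uv,c=cloud(im,(195,60,320,170))
for lo,hi in((60,90),(90,110),(110,120),(120,150)):
    m=(P[:,2]>lo)&(P[:,2]<hi); q=P[m]; print(lo,m.sum(),q.min(0).round(1) if len(q) else 0,q.max(0).round(1) if len(q) else 0)
print(depthpts(im,[(145,170),(480,125),(305,250),(308,300),(494,113),(350,380),(300,200)]))
E
```

```text
long 45 168 [ 419.8 -247.6   59.8] [ 401.5 -262.3   45.6] [ 440.7 -234.4   68. ] [-0.952  0.307] [ 6.  10.9]
long 18 129 [ 454.  -259.3   33. ] [ 401.1 -274.    18. ] [ 492.9 -234.3   45. ] [-0.927  0.375] [ 4.5 30.8]
short 45 172 [449.8 240.5  59.3] [431.5 226.6  45.3] [469.8 256.2  68.8] [-0.931 -0.364] [ 6. 11.]
short 18 113 [476.2 248.   35.1] [432.  226.9  19.3] [495.1 263.   43.3] [-0.917 -0.4  ] [ 5.7 22.3]
60 693 [574.5  -6.8  60. ] [751.1 218.3  89.9]
90 2850 [572.4  14.9  90. ] [758.4 195.7 110. ]
110 1750 [575.7  16.8 110. ] [756.2 194.7 120. ]
120 880 [686.4  71.2 120. ] [755.4 167.4 144. ]
(array([[ 558.69536338,  367.13556647,   23.40505625],
       [ 625.85573756, -373.24802972,  108.80557977],
       [ 370.58530506,    6.10555497,   28.06180761],
       [ 260.27321924,    0.87561742,   14.58201308],
       [ 636.0343733 , -390.18433371,  154.03295073],
       [  84.1163484 ,  -89.55073681,   -1.06357973],
       [ 489.91706381,   16.87711581,   -1.24626075]]), array([1344.6448, 1270.4799, 1315.4554, 1314.001 , 1227.0632, 1306.0107,
       1360.5109], dtype=float32))
```

View pics/pins.png

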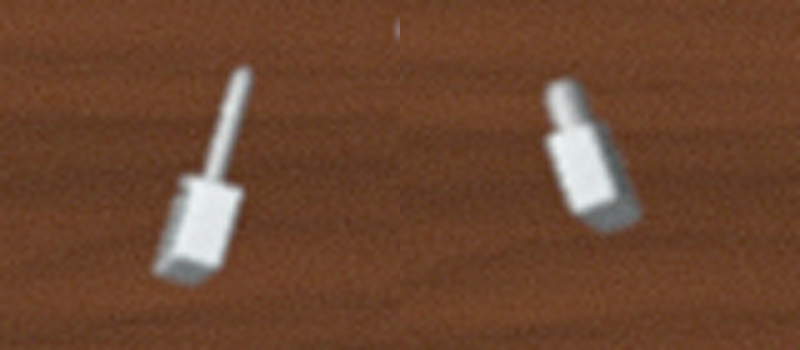

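View pics/lamp.png

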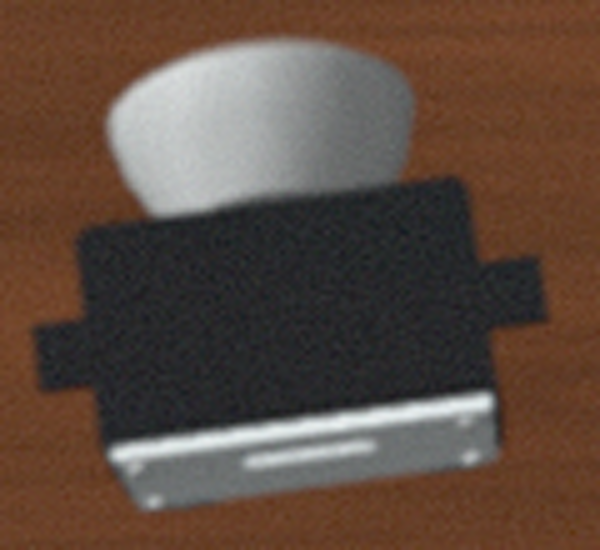

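The crop confirms it: the left one in the picture (top (421,222)) has the long thin rod, and the other has a short thick stub. On the lamp, the slot shows as a bright strip centred near top (262,151). Now the geometry.

Run:
```python
from h import *
im=dict(np.load("/tmp/top0.npz"))
P,uv,c=cloud(im,(195,60,320,170))
# slot strip ends at z75
e=np.array([(200+245/5,60+463/5),(200+375/5,60+446/5)])
S=onz(im,e,75); print("slot ends",S.round(1),np.linalg.norm(S[0]-S[1]),S.mean(0))
d=S[1]-S[0]; print("yaw from slot",np.arctan2(d[0],-d[1]))
# cover plate corners: bottom/ top edges
for z in(112,115,110): 
    T=onz(im,[(200+112/5,60+455/5),(200+492/5,60+402/5)],z); d=T[1]-T[0]; print(z,T.round(1),np.linalg.norm(d),np.arctan2(d[0],-d[1]))
for z in(32,35): 
    T=onz(im,[(200+145/5,60+509/5),(200+497/5,60+459/5)],z); d=T[1]-T[0]; print(z,T.round(1),np.linalg.norm(d),np.arctan2(d[0],-d[1]))
# face plane: points with gray color
m=(c.min(1)>75)&(np.ptp(c.astype(int),axis=1)<30)&(P[:,0]<640)&(P[:,2]>38)&(P[:,2]<100)
q=P[m];A=np.c_[q[:,1:],np.ones(len(q))]
for _ in range(5):
    k,*_r=np.linalg.lstsq(A,q[:,0],rcond=None); r=q[:,0]-A@k; g=abs(r)<5; q=q[g];A=A[g]
print(len(q),k,r.std(),"x on face at y=",S.mean(0)[1],k@[S.mean(0)[1],75,1],"yaw",-np.arctan(k[0]))
# pin tip & base
L=onz(im,[(380+241/5,180+72/5),(380+213/5,180+180/5)],30); print("rod",L.round(1),L[0]-L[1],np.arctan2(*(L[0]-L[1])[[1,0]]))
# block top corners
B=onz(im,[(380+192/5,180+180/5),(380+242/5,180+186/5),(380+220/5,180+264/5),(380+173/5,180+255/5)],60);print(B.round(1),B.mean(0))
f=B[:2].mean(0)-B[2:].mean(0); print(np.arctan2(f[1],f[0]),np.linalg.norm(f))
```

```text
slot ends [[581.6 125.7  75. ]
 [588.6  68.7  75. ]] 57.418913590681264 [585.11532061  97.17468588  75.        ]
yaw from slot 0.12134774361018826
112 [[575.2 178.  112. ]
 [596.4  16.2 112. ]] 163.26080995079766 0.13038658564682665
115 [[574.3 177.6 115. ]
 [595.5  16.1 115. ]] 162.86033554426209 0.13038658564682676
110 [[575.8 178.4 110. ]
 [597.   16.2 110. ]] 163.52779288848808 0.1303865856468268
32 [[573.2 175.7  32. ]
 [594.4  16.3  32. ]] 160.80597898243 0.13250086604785538
35 [[572.4 175.3  35. ]
 [593.6  16.2  35. ]] 160.43574423590346 0.13250086604785558
618 [-1.34607626e-01  3.38747386e-04  5.99398352e+02] 1.2423956351450172 x on face at y= 97.17468588359984 586.3433047438797 yaw 0.13380335699020673
rod [[ 492.5 -272.2   30. ]
 [ 443.4 -257.8   30. ]] [ 49.05485205 -14.38860345   0.        ] -0.28531403188020565
[[ 438.4 -243.1   60. ]
 [ 435.4 -264.8   60. ]
 [ 401.1 -253.9   60. ]
 [ 405.4 -233.6   60. ]] [ 420.07644147 -248.88543006   60.        ]
-0.2937141055900194 35.16373912116624
```

```bash
cat >> h.py <<'E'
def rel(cur_p,cur_q,p,yaw):
    """shift,turn in tool units from commanded pose to tool-down pose with tool x at yaw"""
    M=qm(cur_q); x=np.array([np.cos(yaw),np.sin(yaw),0]); z=np.array([0,0,-1.]); N=np.c_[x,np.cross(z,x),z]
    t=M.T@(np.array(p)-np.array(cur_p)); w=R.from_matrix(M.T@N).as_rotvec()
    return (t/300).round(4),(w/.5).round(4)
E
python3 - <<'E'
from h import *
s=robot.sense(); print(rel([261.953,-539.812,222.631],s["tcp_rot"],[420,-249,140],-0.29))
E
```

```text
(array([ 0.8972, -0.6417,  0.2765]), array([-2.9000e-03,  9.0000e-04,  1.4837e+00]))
```

>>> servo_tool:
  commands: [0.05, -0.035, 0, 0, 0, 0.1, 0.15, -0.11, 0.02, 0, 0, 0.25, 0.27, -0.19, 0.06, 0, 0, 0.4, 0.39, -0.28, 0.1, 0, 0, 0.55, 0.51, -0.365, 0.15, 0, 0, 0.7, 0.63, -0.45, 0.19, 0, 0, 0.8, 0.74, -0.53, 0.23, 0, 0, 0.9, 0.83, -0.595, 0.26, 0, 0, 1, 0.88, -0.63, 0.27, 0, 0, 1, 0.897, -0.642, 0.277, 0, 0, 1, 0.897, -0.642, 0.277, 0, 0, 1]
  gripper: -1

```text
t: 1.07
tcp_pos: [420.3, -247.3, 138.6]
tcp_rot: [1.0, -0.022, -0.001, -0.0]
wrist_force: [0.6, -0.3, -0.4]
finger_gap: 87.7
```

>>> servo_tool:
  commands: [0, 0, 0, 0, 0, 0.2, 0, 0, 0, 0, 0, 0.4, 0, 0, 0, 0, 0, 0.484, 0, 0, 0, 0, 0, 0.484, 0, 0, 0, 0, 0, 0.484]

```text
t: 1.48
tcp_pos: [419.5, -250.3, 139.9]
tcp_rot: [0.989, -0.145, 0.0, 0.0]
wrist_force: [0.2, -0.7, 0.2]
finger_gap: 88.0
```

Run:
```python
from h import *
s,im=grab("wrist"); save(im,"w1.png"); np.savez("/tmp/w1.npz",**im); np.savez("/tmp/w1s.npz",**s)
print(s["t"],s["tcp_pos"],s["tcp_rot"],s["wrist_force"],s["joints"])
```

```text
1.4833 [ 419.51496112 -250.34520932  139.85227262] [ 9.89495483e-01 -1.44563447e-01  7.66540330e-05  3.05155098e-04] [ 0.18264218 -0.68440449  0.16809232] [-6.07335481e-01 -2.12850604e-01  1.66868456e+00 -4.81036329e-04
  1.68534929e+00  1.25354932e+00]
```

View pics/w1.png

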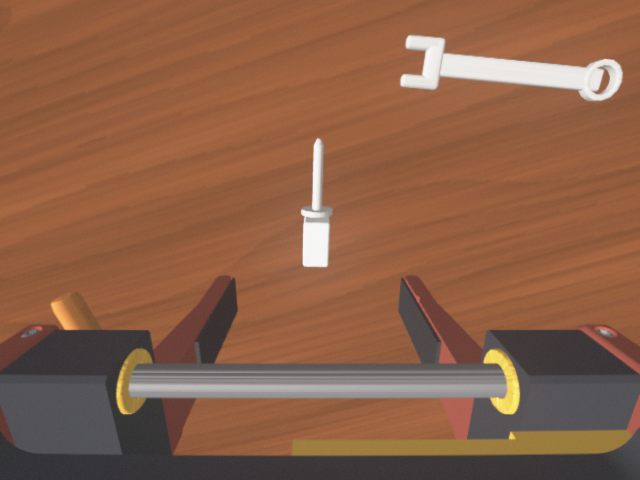

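Wrist picture: the long pin is centred, with its block top at (304-328, 218-266), collar at (317,211) and tip at (319,140). It is nearly aligned with the tool x axis.

Run:
```python
from h import *
im=dict(np.load("/tmp/w1.npz")); s=dict(np.load("/tmp/w1s.npz"))
save(im,"w1c.png",(280,120,360,280),4)
tip=onz(im,[(319,139)],30,s)[0]; B=onz(im,[(304.5,219),(328.5,219),(328,266),(303.5,266)],60,s)
print(tip,B.round(1),B.mean(0)); base=onz(im,[(317,205)],30,s)[0]; d=tip-base; print(base,np.arctan2(d[1],d[0]))
d=tip-B.mean(0);print(np.arctan2(d[1],d[0]),np.linalg.norm(d[:2]))
P,uv,c=cloud(im,(285,180,345,280),s); m=(P[:,2]>52)&(P[:,2]<68);q=P[m]
r=cv2.minAreaRect(q[:,:2].astype(np.float32)); print(m.sum(),q.mean(0),r)
```

```text
[ 493.97427519 -274.32553735   30.        ] [[ 442.4 -247.6   60. ]
 [ 437.3 -264.8   60. ]
 [ 401.  -254.    60. ]
 [ 406.5 -235.6   60. ]] [ 421.82227036 -250.50864717   60.        ]
[ 443.98753471 -257.80479458   30.        ] -0.3192006457873104
-0.31883165549898584 75.98128755093217
1192 [ 422.4101153  -250.29369483   60.01494937] ((421.1943664550781, -250.1326904296875), (19.93531036376953, 35.68196487426758), 72.79914093017578)
```

View pics/w1c.png

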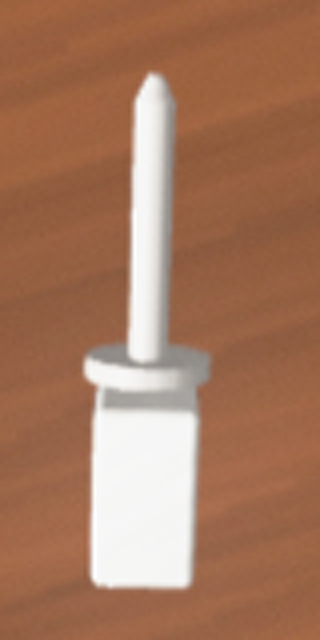

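>>> servo_tool:
  commands: [0.0043, -0.0016, 0.04, 0, 0, 0.03, 0.0043, -0.0016, 0.13, 0, 0, 0.03, 0.0043, -0.0016, 0.23, 0, 0, 0.03, 0.0043, -0.0016, 0.32, 0, 0, 0.03, 0.0043, -0.0016, 0.38, 0, 0, 0.03, 0.0043, -0.0016, 0.405, 0, 0, 0.03, 0.0043, -0.0016, 0.411, 0, 0, 0.03, 0.0043, -0.0016, 0.411, 0, 0, 0.03]

```text
t: 2.2
tcp_pos: [421.2, -249.0, 16.1]
tcp_rot: [0.988, -0.152, -0.0, -0.0]
wrist_force: [0.2, 0.1, 0.8]
finger_gap: 87.7
```

>>> servo_tool:
  commands: [0, 0, 0, 0, 0, 0, 0, 0, 0, 0, 0, 0, 0, 0, 0, 0, 0, 0, 0, 0, 0, 0, 0, 0, 0, 0, 0, 0, 0, 0, 0, 0, 0, 0, 0, 0, 0, 0, 0, 0, 0, 0, 0, 0, 0, 0, 0, 0, 0, 0, 0, 0, 0, 0, 0, 0, 0, 0, 0, 0]
  gripper: 1
  squeeze: 30

```text
t: 3.03
tcp_pos: [421.3, -248.9, 16.2]
tcp_rot: [0.988, -0.152, -0.0, -0.0]
wrist_force: [-0.5, 0.5, -0.4]
finger_gap: 24.3
```

Run:
```python
from h import *
s=robot.sense(); print(s)
```

```text
{'t': 3.0333, 'joints': array([-6.03229094e-01, -1.49618846e-01,  1.83498446e+00,  1.40332657e-05,
        1.45634977e+00,  1.27275987e+00]), 'qd': array([-3.70121608e-04, -6.52983242e-04,  2.37124454e-03, -5.51766264e-04,
        6.90142046e-04,  5.24681530e-05]), 'effort': array([ 9.74149152e-04, -3.27200532e+01, -3.92069221e+01,  3.53754102e-02,
       -6.46628346e-02,  1.26383670e-04]), 'tcp_pos': array([ 421.30958095, -248.94231756,   16.18151199]), 'tcp_rot': array([ 9.88379633e-01, -1.52005584e-01, -5.22046472e-05, -3.30021986e-05]), 'wrist_force': array([-0.51369138,  0.48823912, -0.39692372]), 'torque': array([ 0.06056576, -0.01635064,  0.01615452]), 'finger_gap': 24.33086633967241}
```

>>> servo_tool:
  commands: [0, 0, 0, 0, 0, 0, 0, 0, 0, 0, 0, 0, 0, 0, 0, 0, 0, 0, 0, 0, 0, 0, 0, 0]

```text
t: 3.37
tcp_pos: [421.3, -249.0, 16.2]
tcp_rot: [0.988, -0.152, -0.0, 0.0]
wrist_force: [-0.8, -0.3, -0.7]
finger_gap: 20.0
```

Gripped (gap 20.0 mm). Lift, then carry to a point in front of the slot.

>>> servo_tool:
  commands: [0, 0, -0.03, 0, 0, 0, 0, 0, -0.09, 0, 0, 0, 0, 0, -0.15, 0, 0, 0, 0, 0, -0.19, 0, 0, 0, 0, 0, -0.2, 0, 0, 0]

```text
t: 3.78
tcp_pos: [422.4, -249.6, 79.2]
tcp_rot: [0.988, -0.152, 0.002, 0.001]
wrist_force: [-0.3, -0.1, -1.5]
finger_gap: 19.9
```

>>> servo_tool:
  commands: [0, -0.04, 0, 0, 0, 0, 0, -0.12, 0, 0, 0, -0.05, -0.01, -0.22, 0, 0, 0, -0.15, -0.03, -0.33, 0, 0, 0, -0.25, -0.05, -0.44, 0, 0, 0, -0.35, -0.07, -0.55, 0, 0, 0, -0.45, -0.09, -0.65, 0, 0, 0, -0.55, -0.1, -0.73, 0, 0, 0, -0.65, -0.1, -0.78, 0, 0, 0, -0.75, -0.1, -0.8, 0, 0, 0, -0.85, -0.1, -0.8, 0, 0, 0, -0.876, -0.1, -0.8, 0, 0, 0, -0.876, -0.1, -0.8, 0, 0, 0, -0.876]

```text
t: 4.87
tcp_pos: [464.3, -11.1, 75.5]
tcp_rot: [0.998, 0.066, -0.001, -0.0]
wrist_force: [0.1, -0.4, -1.8]
finger_gap: 19.7
```

Run:
```python
from h import *
s=robot.sense(); print(s["tcp_pos"],s["tcp_rot"],s["wrist_force"],s["torque"],s["finger_gap"]); print(rel(s["tcp_pos"],s["tcp_rot"],[484,83,61.2],.133))
s,im=grab("side"); save(im,"s2.png"); save(im,"s2c.png",(140,210,340,340),4); np.savez("/tmp/s2.npz",**im)
s,im=grab("wrist"); save(im,"w2.png"); np.savez("/tmp/w2.npz",**im); np.savez("/tmp/w2s.npz",**s)
```

```text
[464.27770225 -11.08600152  75.45701298] [ 9.97843691e-01  6.56313183e-02 -7.04786691e-04 -3.47626108e-05] [ 0.14814959 -0.39045535 -1.81401328] [0.05229884 0.04222833 0.02355289] 19.719903663609124
(array([ 0.1063, -0.3023,  0.0474]), array([-0.0003,  0.0028, -0.0033]))
```

View pics/w2.png

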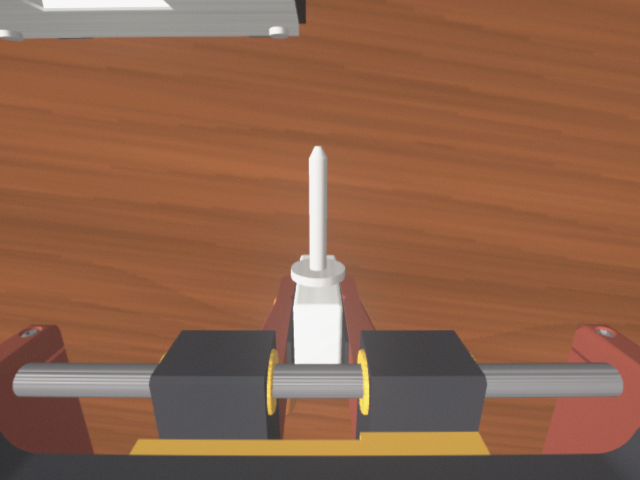

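View pics/s2.png

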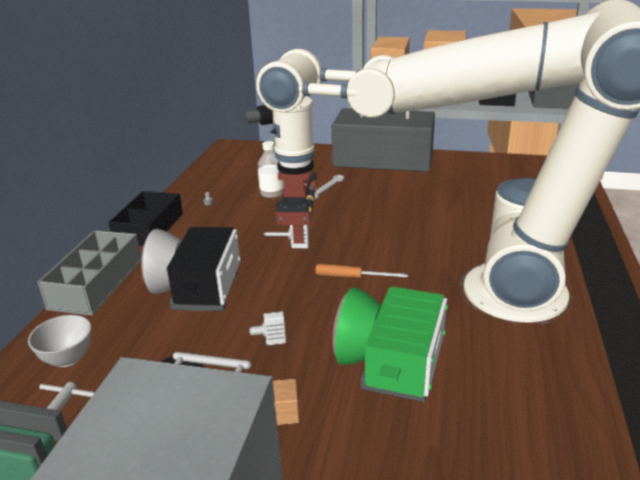

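>>> servo_tool:
  commands: [0.02, -0.04, 0.01, 0, 0, 0, 0.05, -0.12, 0.03, 0, 0, 0, 0.08, -0.2, 0.045, 0, 0, 0, 0.1, -0.26, 0.048, 0, 0, 0, 0.106, -0.295, 0.048, 0, 0, 0, 0.106, -0.302, 0.048, 0, 0, 0, 0.106, -0.302, 0.048, 0, 0, 0, 0.106, -0.302, 0.048, 0, 0, 0]

```text
t: 5.63
tcp_pos: [484.4, 82.1, 62.0]
tcp_rot: [0.998, 0.066, 0.0, 0.0]
wrist_force: [0.5, -0.3, -3.1]
finger_gap: 20.2
```

Run:
```python
from h import *
s,im=grab("wrist"); save(im,"w3.png"); np.savez("/tmp/w3.npz",**im); np.savez("/tmp/w3s.npz",**s)
print(s["t"],s["tcp_pos"],s["tcp_rot"],s["wrist_force"],s["torque"],s["finger_gap"])
s,im=grab("side"); save(im,"s3c.png",(140,200,300,320),5);np.savez("/tmp/s3.npz",**im)
s,im=grab("top"); save(im,"t3c.png",(200,70,320,220),4);np.savez("/tmp/t3.npz",**im)
```

```text
5.6333 [484.35604176  82.06469797  62.04171288] [9.97821385e-01 6.59725891e-02 7.78355094e-05 3.09470409e-04] [ 0.51460546 -0.34752793 -3.1421917 ] [-0.05156246  0.0255149   0.03973346] 20.17644050447963
```

View pics/w3.png

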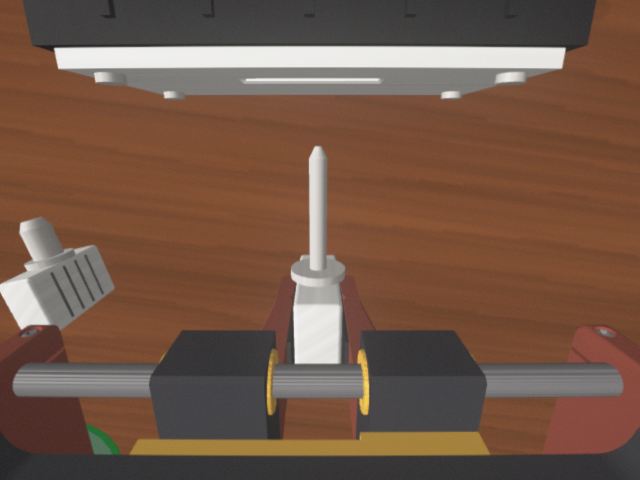

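View pics/s3c.png

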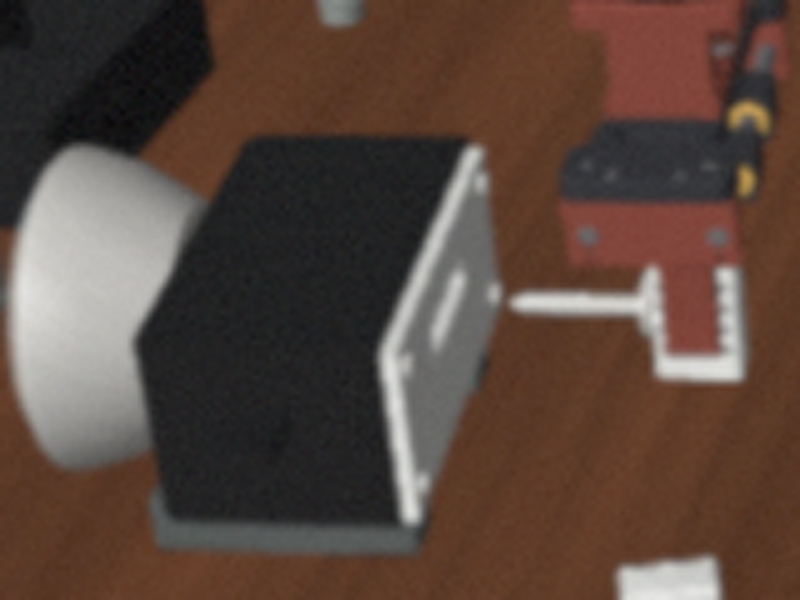

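View pics/t3c.png

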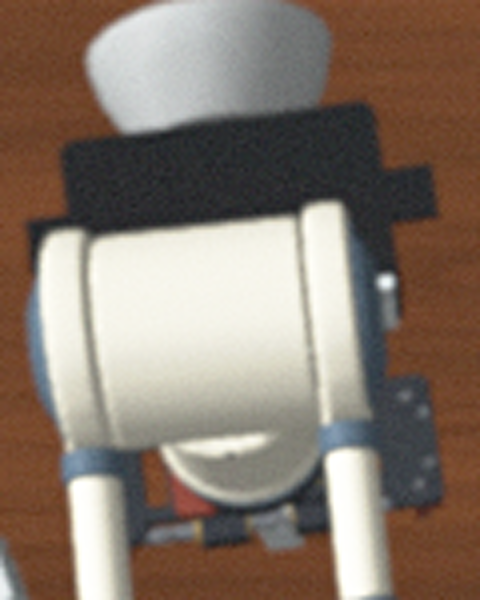

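The slot shows in the wrist picture from (243,80) to (381,80), the tip is at (318,148), and the cover edges are level, so the yaw is good.

Run:
```python
from h import *
im=dict(np.load("/tmp/w3.npz")); s=dict(np.load("/tmp/w3s.npz"))
save(im,"w3c.png",(220,60,400,160),4)
M=qm(s["tcp_rot"])
T=lambda P:((P-s["tcp_pos"])@M).round(1)
print("slot tool",T(onz(im,[(242.5,80),(312,80),(381.5,80)],75,s)), "tip tool",T(onz(im,[(318,147)],75.8,s)))
print("cover edge",T(onz(im,[(57,68),(563,68)],112,s)), onz(im,[(312,80)],75,s))
P,uv,c=cloud(im,(100,50,520,95),s); 
m=(P[:,2]>45)&(P[:,2]<105); t=T(P[m]); A=np.c_[t[:,1:],np.ones(len(t))]; y=t[:,0]
for _ in range(8):
    k,*_=np.linalg.lstsq(A,y,rcond=None); r=y-A@k; g=abs(r)<max(2*r.std(),1); A=A[g];y=y[g]
print("face plane tool x= ",k,r.std(),len(y), "at axis z=-13.8,y=0:",k@[0,-13.8,1])
# side triangulation height tip and slot
si=dict(np.load("/tmp/s3.npz"))
for n,p in(("tip",(140+512/5,200+301/5)),("slotmid",(140+447/5,200+311/5))):
    o1,d1=rays(im,[(318,147) if n=="tip" else (312,80)],s); o2,d2=rays(si,[p])
    a=np.c_[d1[0],-d2[0]]; x=np.linalg.lstsq(a,o2-o1,rcond=None)[0]; print(n,o1+d1[0]*x[0],o2+d2[0]*x[1])
```

```text
slot tool [[103.3 -30.6 -13. ]
 [103.3  -2.1 -12.9]
 [103.3  26.5 -12.9]] tip tool [[ 76.7   0.4 -13.7]]
cover edge [[101.8 -80.  -50. ]
 [101.9  75.8 -49.9]] [[586.45145934  97.73201847  75.        ]]
face plane tool x=  [ 1.56298302e-03 -3.65966858e-04  1.02980510e+02] 0.21856054999199642 8710 at axis z=-13.8,y=0: 102.98556021747538
tip [560.46856538  91.75962988  76.69075265] [561.56003293  92.23096621  76.64606025]
slotmid [586.77363756  97.80795053  72.64007827] [588.2642115   98.31230057  72.85980029]
```

View pics/w3c.png

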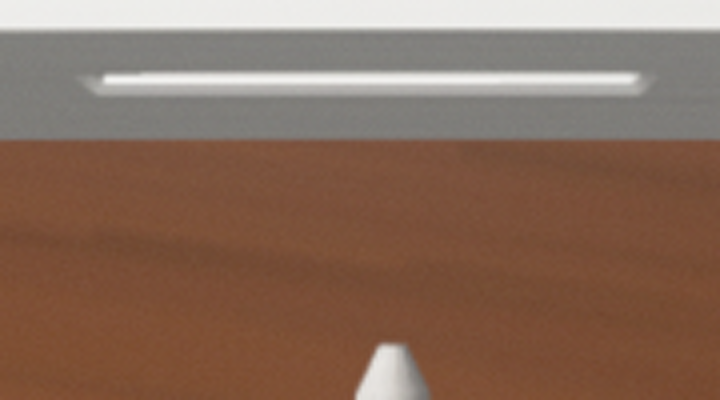

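>>> servo_tool:
  commands: [0.01, -0.01, 0.0015, 0, 0, 0, 0.03, -0.03, 0.0027, 0, 0, 0, 0.05, -0.05, 0.0027, 0, 0, 0, 0.062, -0.063, 0.0027, 0, 0, 0, 0.0667, -0.0683, 0.0027, 0, 0, 0, 0.0667, -0.0683, 0.0027, 0, 0, 0, 0.0667, -0.0683, 0.0027, 0, 0, 0, 0.0667, -0.0683, 0.0027, 0, 0, 0]

```text
t: 6.45
tcp_pos: [501.4, 105.9, 60.9]
tcp_rot: [0.998, 0.066, -0.0, 0.0]
wrist_force: [0.7, 0.4, -2.3]
finger_gap: 19.7
```

```bash
cat >> h.py <<'E'
SL=np.array([586.45,97.73,75.]); YAW=2*np.arctan2(.06597,.99782)
def slotframe(s):
    """tip in slot frame (x in, y left, z) + force in slot frame, tool-down"""
    M=qm(s["tcp_rot"]); tip=s["tcp_pos"]+M@np.array([78,0.4,-13.8])
    Z=R.from_euler("z",YAW).as_matrix()
    return (Z.T@(tip-SL)).round(2), (Z.T@s["wrist_force"]).round(2)
E
python3 - <<'E'
from h import *
s=robot.sense(); print(s["t"],s["tcp_pos"],s["tcp_rot"],s["torque"],slotframe(s))
s,im=grab("wrist"); save(im,"w4.png",(160,60,480,220),2.5)
E
```

```text
6.45 [501.36238473 105.90299323  60.90178057] [ 9.97790572e-01  6.64374489e-02 -1.81621778e-04  8.45181451e-05] [ 0.03748147 -0.00647437 -0.01642902] (array([-5.27, 18.98, -0.33]), array([ 0.71,  0.28, -2.26]))
```

View pics/w4.png

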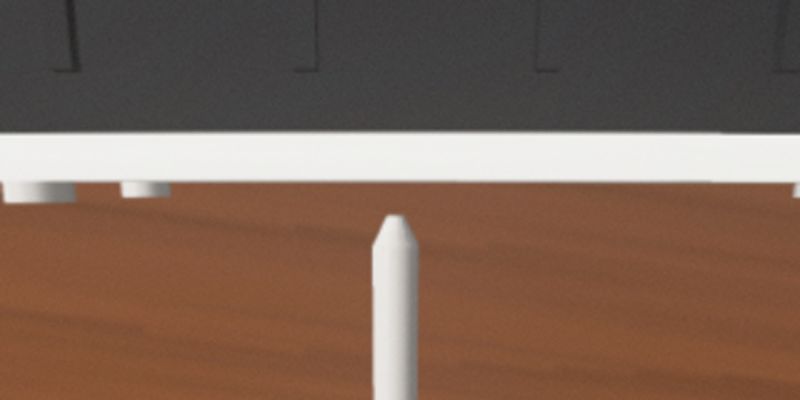

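>>> servo_tool:
  commands: [0.01, 0, 0, 0, 0, 0, 0.02, 0, 0, 0, 0, 0, 0.03, 0, 0, 0, 0, 0, 0.03, 0, 0, 0, 0, 0]

```text
t: 6.83
tcp_pos: [511.0, 107.1, 61.1]
tcp_rot: [0.998, 0.066, 0.0, -0.0]
wrist_force: [0.4, 0.7, -2.5]
finger_gap: 19.8
```

>>> servo_tool:
  commands: [0.01, 0, 0, 0, 0, 0, 0.02, 0, 0, 0, 0, 0, 0.03, 0, 0, 0, 0, 0, 0.04, 0, 0, 0, 0, 0, 0.04, 0, 0, 0, 0, 0]

```text
t: 7.25
tcp_pos: [522.8, 108.8, 61.0]
tcp_rot: [0.998, 0.066, 0.0, -0.0]
wrist_force: [-0.3, -0.3, -1.9]
finger_gap: 19.8
```

```bash
python3 -c "
from h import *
s=robot.sense(); print(s['t'],s['torque'],slotframe(s))"
```

```text
7.25 [ 0.02423682  0.0623175  -0.00199798] (array([16.37, 19.  , -0.2 ]), array([-0.32, -0.23, -1.92]))
```

>>> servo_tool:
  commands: [0.01, 0, 0, 0, 0, 0, 0.02, 0, 0, 0, 0, 0, 0.03, 0, 0, 0, 0, 0, 0.04, 0, 0, 0, 0, 0, 0.04, 0, 0, 0, 0, 0]

```text
t: 7.67
tcp_pos: [534.7, 110.3, 61.0]
tcp_rot: [0.998, 0.066, 0.0, -0.0]
wrist_force: [0.3, -0.1, -1.9]
finger_gap: 20.2
```

>>> servo_tool:
  commands: [0.005, 0, 0, 0, 0, 0, 0.01, 0, 0, 0, 0, 0, 0.01, 0, 0, 0, 0, 0]

```text
t: 7.92
tcp_pos: [537.2, 110.7, 61.0]
tcp_rot: [0.998, 0.066, -0.0, -0.0]
wrist_force: [-0.5, 0.1, -0.6]
finger_gap: 19.5
```

>>> servo_tool:
  commands: [0.004, 0, 0, 0, 0, 0, 0.007, 0, 0, 0, 0, 0, 0.007, 0, 0, 0, 0, 0]

```text
t: 8.17
tcp_pos: [538.9, 110.9, 60.9]
tcp_rot: [0.998, 0.066, -0.001, 0.0]
wrist_force: [-2.3, -0.7, -0.6]
finger_gap: 20.3
```

```bash
python3 -c "
from h import *
s=robot.sense(); print(s['t'],s['torque'],slotframe(s))"
```

```text
8.1667 [-0.03626502  0.40889794 -0.0209733 ] (array([32.63, 19.  , -0.37]), array([-2.33, -0.39, -0.57]))
```

Contact with the carrier shows in fx −2.3 N and in the torque. One more mm in, then sweep.

>>> servo_tool:
  commands: [0.005, 0, 0, 0, 0, 0, 0.005, 0, 0, 0, 0, 0, 0.005, 0, 0, 0, 0, 0]

```text
t: 8.42
tcp_pos: [540.3, 111.1, 60.9]
tcp_rot: [0.998, 0.066, -0.001, 0.0]
wrist_force: [-4.5, -0.8, -0.7]
finger_gap: 19.9
```

```bash
python3 -c "
from h import *
s=robot.sense(); print(s['t'],s['torque'],slotframe(s))"
```

```text
8.4167 [-0.11825766  0.74939382  0.00647341] (array([34.04, 19.01, -0.38]), array([-4.56, -0.17, -0.72]))
```

>>> servo_tool:
  commands: [0, 0.005, 0, 0, 0, 0, 0, 0.01, 0, 0, 0, 0, 0, 0.01, 0, 0, 0, 0]

```text
t: 8.67
tcp_pos: [540.6, 108.3, 60.6]
tcp_rot: [0.998, 0.067, -0.001, -0.0]
wrist_force: [-5.0, -0.2, -1.2]
finger_gap: 20.1
```

```bash
python3 -c "
from h import *
s=robot.sense(); print(s['t'],s['torque'],slotframe(s))"
```

```text
8.6667 [0.1013835  0.78107726 0.06506598] (array([33.99, 16.21, -0.65]), array([-4.94,  0.47, -1.21]))
```

>>> servo_tool:
  commands: [0, 0.005, -0.001, 0, 0, 0, 0, 0.01, -0.0015, 0, 0, 0, 0, 0.01, -0.0015, 0, 0, 0]

```text
t: 8.92
tcp_pos: [541.1, 105.3, 61.0]
tcp_rot: [0.998, 0.066, -0.001, -0.0]
wrist_force: [-3.7, -0.3, -2.7]
finger_gap: 19.6
```

>>> servo_tool:
  commands: [0, 0.005, 0, 0, 0, 0, 0, 0.01, 0, 0, 0, 0, 0, 0.01, 0, 0, 0, 0]

```text
t: 9.17
tcp_pos: [541.5, 102.4, 61.1]
tcp_rot: [0.998, 0.066, -0.001, -0.0]
wrist_force: [-5.6, -0.2, -2.5]
finger_gap: 19.9
```

>>> servo_tool:
  commands: [0, 0.005, 0, 0, 0, 0, 0, 0.01, 0, 0, 0, 0, 0, 0.01, 0, 0, 0, 0]

```text
t: 9.42
tcp_pos: [542.0, 99.4, 61.2]
tcp_rot: [0.998, 0.066, -0.0, -0.0]
wrist_force: [-4.2, 0.1, -1.9]
finger_gap: 19.7
```

>>> servo_tool:
  commands: [0, 0.005, 0, 0, 0, 0, 0, 0.01, 0, 0, 0, 0, 0, 0.01, 0, 0, 0, 0]

```text
t: 9.67
tcp_pos: [542.4, 96.4, 61.2]
tcp_rot: [0.998, 0.066, -0.0, -0.0]
wrist_force: [-4.6, 1.4, -2.6]
finger_gap: 19.9
```

>>> servo_tool:
  commands: [0, 0.005, 0, 0, 0, 0, 0, 0.01, 0, 0, 0, 0, 0, 0.01, 0, 0, 0, 0]

```text
t: 9.92
tcp_pos: [542.7, 93.4, 61.2]
tcp_rot: [0.998, 0.066, -0.0, -0.0]
wrist_force: [-4.6, 1.3, -2.1]
finger_gap: 20.1
```

```bash
python3 -c "
from h import *
s=robot.sense(); print(s['t'],s['torque'],slotframe(s))"
```

```text
9.9167 [0.08718259 0.8269148  0.1048394 ] (array([34.12,  1.14, -0.11]), array([-4.42,  1.92, -2.11]))
```

>>> servo_tool:
  commands: [0, 0.005, 0, 0, 0, 0, 0, 0.01, 0, 0, 0, 0, 0, 0.01, 0, 0, 0, 0]

```text
t: 10.17
tcp_pos: [543.2, 90.4, 61.2]
tcp_rot: [0.998, 0.066, -0.0, -0.0]
wrist_force: [-4.3, 0.8, -1.9]
finger_gap: 20.0
```

```bash
python3 -c "
from h import *
s=robot.sense(); print(s['t'],s['torque'],slotframe(s))"
```

```text
10.1667 [0.14844836 0.84358994 0.15609804] (array([34.15, -1.93, -0.09]), array([-4.16,  1.32, -1.87]))
```

>>> servo_tool:
  commands: [0, 0.005, 0, 0, 0, 0, 0, 0.01, 0, 0, 0, 0, 0, 0.01, 0, 0, 0, 0]

```text
t: 10.42
tcp_pos: [543.6, 87.4, 61.2]
tcp_rot: [0.998, 0.066, -0.0, -0.0]
wrist_force: [-5.4, 0.0, -2.0]
finger_gap: 20.0
```

>>> servo_tool:
  commands: [0, 0.005, 0, 0, 0, 0, 0, 0.01, 0, 0, 0, 0, 0, 0.01, 0, 0, 0, 0]

```text
t: 10.67
tcp_pos: [544.1, 84.3, 61.2]
tcp_rot: [0.998, 0.066, -0.0, -0.0]
wrist_force: [-4.0, 0.8, -1.6]
finger_gap: 20.0
```

```bash
python3 -c "
from h import *
s=robot.sense(); print(s['t'],s['torque'],slotframe(s))"
```

```text
10.6667 [0.06244228 0.81827963 0.0625635 ] (array([34.24, -8.03, -0.04]), array([-3.84,  1.3 , -1.64]))
```

>>> servo_tool:
  commands: [0, 0.005, 0, 0, 0, 0, 0, 0.01, 0, 0, 0, 0, 0, 0.01, 0, 0, 0, 0]

```text
t: 10.92
tcp_pos: [545.8, 81.0, 62.0]
tcp_rot: [0.998, 0.066, 0.001, 0.0]
wrist_force: [0.4, -0.2, -0.4]
finger_gap: 20.1
```

```bash
python3 -c "
from h import *
s=robot.sense(); print(s['t'],s['torque'],slotframe(s))"
```

```text
10.9167 [0.03176738 0.02755072 0.06431609] (array([ 35.51, -11.66,   1.05]), array([ 0.36, -0.2 , -0.36]))
```

>>> servo_tool:
  commands: [0, 0.005, 0, 0, 0, 0, 0, 0.01, 0, 0, 0, 0, 0, 0.01, 0, 0, 0, 0]

```text
t: 11.17
tcp_pos: [545.5, 78.1, 61.7]
tcp_rot: [0.998, 0.066, 0.0, 0.0]
wrist_force: [-0.5, 0.5, -1.1]
finger_gap: 19.4
```

```bash
python3 -c "
from h import *
s=robot.sense(); print(s['t'],s['torque'],slotframe(s))"
```

```text
11.1667 [-0.00702997  0.0301974  -0.06530722] (array([ 34.83, -14.42,   0.61]), array([-0.4 ,  0.52, -1.14]))
```

Force fell to zero at y = −11.7 and stays zero at −14.4, so the tip is in the hole. I'll centre at about −13 and push slowly.

>>> servo_tool:
  commands: [0, -0.0045, 0.001, 0, 0, 0, 0.005, -0.0045, 0.001, 0, 0, 0, 0.01, -0.0045, 0.001, 0, 0, 0, 0.01, -0.0045, 0.001, 0, 0, 0]

```text
t: 11.5
tcp_pos: [548.2, 80.3, 61.2]
tcp_rot: [0.998, 0.066, 0.0, -0.0]
wrist_force: [0.4, -0.0, -1.9]
finger_gap: 19.6
```

```bash
python3 -c "
from h import *
s=robot.sense(); print(s['t'],s['torque'],slotframe(s))"
```

```text
11.5 [-0.01015549  0.06362241  0.03637699] (array([ 3.776e+01, -1.256e+01, -1.000e-02]), array([ 0.41, -0.06, -1.9 ]))
```

>>> servo_tool:
  commands: [0.005, 0, 0, 0, 0, 0, 0.01, 0, 0, 0, 0, 0, 0.01, 0, 0, 0, 0, 0]

```text
t: 11.75
tcp_pos: [551.1, 80.7, 61.1]
tcp_rot: [0.998, 0.066, 0.0, -0.0]
wrist_force: [-0.5, -0.5, -1.3]
finger_gap: 19.7
```

```bash
python3 -c "
from h import *
s=robot.sense(); print(s['t'],s['torque'],slotframe(s))"
```

```text
11.75 [0.00595969 0.04735003 0.01149941] (array([ 40.73, -12.61,  -0.06]), array([-0.59, -0.45, -1.35]))
```

Free at 40.7 mm. Keep going in short strokes.

>>> servo_tool:
  commands: [0.005, 0, 0, 0, 0, 0, 0.01, 0, 0, 0, 0, 0, 0.015, 0, 0, 0, 0, 0, 0.015, 0, 0, 0, 0, 0]

```text
t: 12.08
tcp_pos: [555.6, 81.2, 61.2]
tcp_rot: [0.998, 0.066, 0.0, -0.0]
wrist_force: [-0.1, -0.1, -1.7]
finger_gap: 19.8
```

>>> servo_tool:
  commands: [0.005, 0, 0, 0, 0, 0, 0.01, 0, 0, 0, 0, 0, 0.015, 0, 0, 0, 0, 0, 0.015, 0, 0, 0, 0, 0]

```text
t: 12.42
tcp_pos: [560.1, 81.8, 61.2]
tcp_rot: [0.998, 0.066, 0.0, -0.0]
wrist_force: [-1.0, -0.1, -1.7]
finger_gap: 19.7
```

```bash
python3 -c "
from h import *
s=robot.sense(); print(s['t'],s['torque'],slotframe(s))"
```

```text
12.4167 [ 0.06525786 -0.02323766  0.00076178] (array([ 4.974e+01, -1.261e+01, -1.000e-02]), array([-1.04,  0.08, -1.7 ]))
```

>>> servo_tool:
  commands: [0.004, 0, 0, 0, 0, 0, 0.008, 0, 0, 0, 0, 0, 0.012, 0, 0, 0, 0, 0, 0.012, 0, 0, 0, 0, 0]

```text
t: 12.75
tcp_pos: [563.6, 82.3, 61.2]
tcp_rot: [0.998, 0.066, 0.0, -0.0]
wrist_force: [0.5, 0.7, -2.9]
finger_gap: 19.6
```

>>> servo_tool:
  commands: [0.002, 0, 0, 0, 0, 0, 0.004, 0, 0, 0, 0, 0, 0.005, 0, 0, 0, 0, 0, 0.005, 0, 0, 0, 0, 0]

```text
t: 13.08
tcp_pos: [564.9, 82.5, 61.2]
tcp_rot: [0.998, 0.066, 0.0, -0.0]
wrist_force: [-0.0, -0.5, -2.6]
finger_gap: 20.1
```

```bash
python3 -c "
from h import *
s=robot.sense(); print(s['t'],s['torque'],slotframe(s))"
```

```text
13.0833 [0.05444745 0.01359569 0.00239614] (array([ 5.462e+01, -1.261e+01, -3.000e-02]), array([-0.09, -0.51, -2.57]))
```

>>> servo_tool:
  commands: [0.001, 0, 0, 0, 0, 0, 0.002, 0, 0, 0, 0, 0, 0.003, 0, 0, 0, 0, 0, 0.003, 0, 0, 0, 0, 0]

```text
t: 13.42
tcp_pos: [565.8, 82.6, 61.2]
tcp_rot: [0.998, 0.066, 0.0, 0.0]
wrist_force: [-0.0, -0.1, -2.1]
finger_gap: 20.0
```

```bash
python3 -c "
from h import *
s=robot.sense(); print(s['t'],s['torque'],slotframe(s))"
```

```text
13.4167 [ 0.01191289 -0.04643984  0.01253929] (array([ 5.552e+01, -1.265e+01, -3.000e-02]), array([-0.03, -0.06, -2.11]))
```

>>> servo_tool:
  commands: [0.001, 0, 0, 0, 0, 0, 0.002, 0, 0, 0, 0, 0, 0.002, 0, 0, 0, 0, 0]

```text
t: 13.67
tcp_pos: [566.4, 82.7, 61.2]
tcp_rot: [0.998, 0.066, 0.0, -0.0]
wrist_force: [-0.0, 0.1, -1.3]
finger_gap: 20.1
```

```bash
python3 -c "
from h import *
s=robot.sense(); print(s['t'],s['torque'],slotframe(s))"
```

```text
13.6667 [0.01578843 0.04962091 0.00135292] (array([ 5.614e+01, -1.260e+01, -2.000e-02]), array([ 0.01,  0.12, -1.32]))
```

>>> servo_tool:
  commands: [0.001, 0, 0, 0, 0, 0, 0.002, 0, 0, 0, 0, 0, 0.002, 0, 0, 0, 0, 0]

```text
t: 13.92
tcp_pos: [566.7, 82.7, 61.1]
tcp_rot: [0.998, 0.066, -0.0, 0.0]
wrist_force: [-1.7, -1.0, -1.0]
finger_gap: 20.0
```

>>> servo_tool:
  commands: [0.001, 0, 0, 0, 0, 0, 0.002, 0, 0, 0, 0, 0, 0.002, 0, 0, 0, 0, 0]

```text
t: 14.17
tcp_pos: [566.7, 82.7, 61.2]
tcp_rot: [0.998, 0.066, -0.001, 0.0]
wrist_force: [-5.6, -1.0, 0.6]
finger_gap: 19.8
```

```bash
python3 -c "
from h import *
s,im=grab('wrist'); print(s['t'],s['torque'],slotframe(s)); save(im,'w5.png',(200,140,440,400),2.3)"
```

```text
14.1667 [-0.07827605  0.795414   -0.0356013 ] (array([ 56.51, -12.62,  -0.17]), array([-5.72, -0.24,  0.56]))
```

View pics/w5.png

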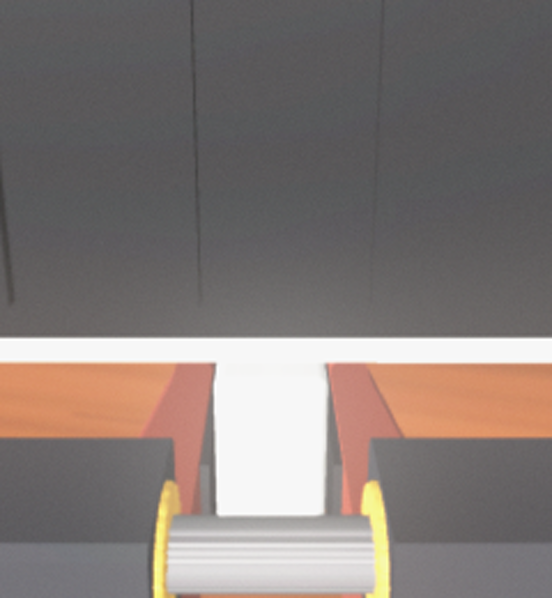

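The collar is seated (5.7 N at 56.5 mm). Release.

>>> servo_tool:
  commands: [0, 0, 0, 0, 0, 0, 0, 0, 0, 0, 0, 0, 0, 0, 0, 0, 0, 0, 0, 0, 0, 0, 0, 0, 0, 0, 0, 0, 0, 0, 0, 0, 0, 0, 0, 0, 0, 0, 0, 0, 0, 0, 0, 0, 0, 0, 0, 0]
  gripper: -0.2

```text
t: 14.88
tcp_pos: [567.6, 82.8, 61.1]
tcp_rot: [0.998, 0.066, 0.0, 0.0]
wrist_force: [0.0, 0.1, 0.3]
finger_gap: 52.7
```

```bash
python3 -c "
from h import *
s,im=grab('wrist'); print(s['t'],s['torque'],slotframe(s),s['finger_gap']); save(im,'w6.png',(120,140,520,400),1.9)
s,im=grab('side'); save(im,'s6.png',(140,200,300,320),5)"
```

```text
14.8833 [0.01596618 0.03559597 0.01541283] (array([ 5.731e+01, -1.263e+01, -5.000e-02]), array([0.06, 0.07, 0.28])) 52.71969633398937
```

View pics/w6.png

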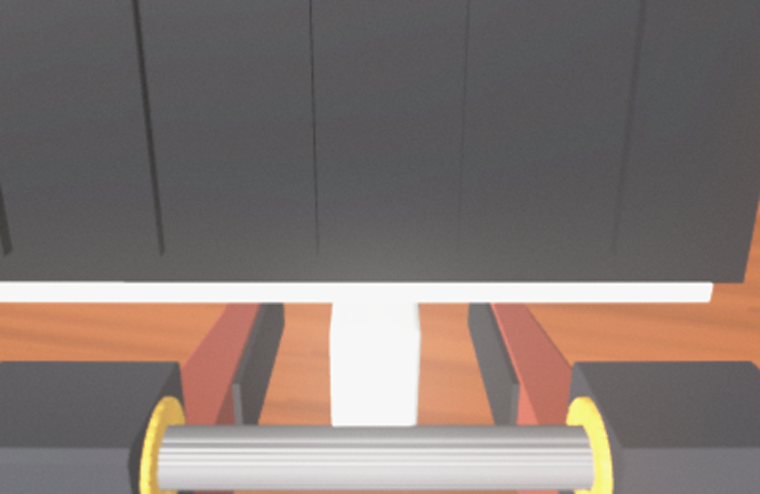

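View pics/s6.png

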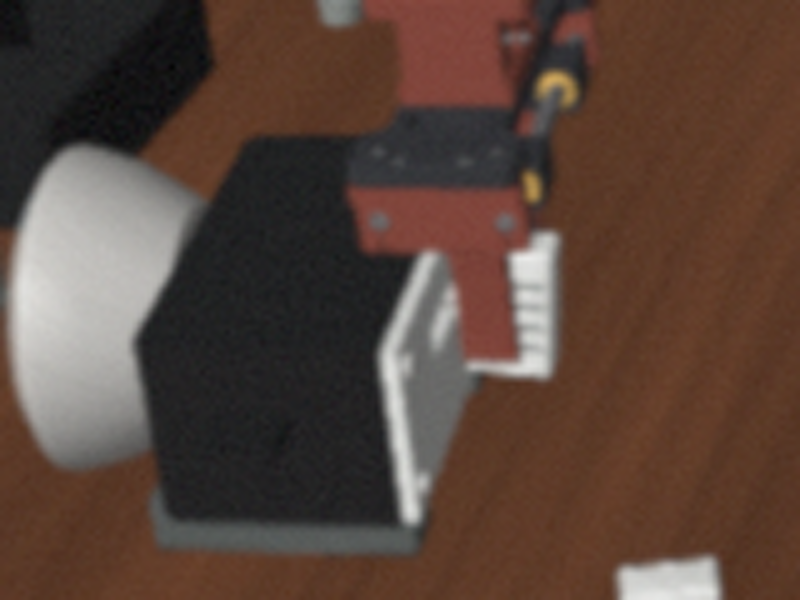

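The pin hangs in place and the jaws are clear (gap 52.7 mm, force ~0). Retract straight up, then slightly back.

>>> servo_tool:
  commands: [0, 0, -0.02, 0, 0, 0, 0, 0, -0.07, 0, 0, 0, 0, 0, -0.15, 0, 0, 0, 0, 0, -0.25, 0, 0, 0, -0.05, 0, -0.33, 0, 0, 0, -0.12, 0, -0.38, 0, 0, 0, -0.2, 0, -0.4, 0, 0, 0, -0.28, 0, -0.4, 0, 0, 0, -0.3, 0, -0.4, 0, 0, 0, -0.3, 0, -0.4, 0, 0, 0, -0.3, 0, -0.4, 0, 0, 0]

```text
t: 15.9
tcp_pos: [478.8, 70.9, 181.4]
tcp_rot: [0.998, 0.066, 0.001, -0.0]
wrist_force: [0.0, 0.9, -0.7]
finger_gap: 52.4
```

```bash
python3 -c "
from h import *
s,im=grab('wrist'); print(s['t'],s['tcp_pos'],s['wrist_force']); save(im,'w7.png')
P,uv,c=cloud(im,(150,0,500,280),s)
Z=R.from_euler('z',YAW).as_matrix(); q=(P-SL)@Z
m=(q[:,0]<-3)&(q[:,0]>-60)&(q[:,2]>10)&(abs(q[:,1])<60); print(m.sum(),q[m].min(0),q[m].max(0))
A=q[m]; A=A[(A[:,2]>22)]; print(np.polyfit(A[:,0],A[:,2],1))
s,im=grab('side'); save(im,'s7.png',(140,200,300,320),5)
s,im=grab('top'); save(im,'t7.png')"
```

```text
15.9 [478.76029146  70.94056871 181.35773081] [ 0.00895075  0.88951019 -0.67926139]
1567 [-44.25874158 -22.22205113  10.00171118] [-4.24579194 -2.1948333  28.80123045]
[ 0.09633029 27.96875205]
```

View pics/w7.png

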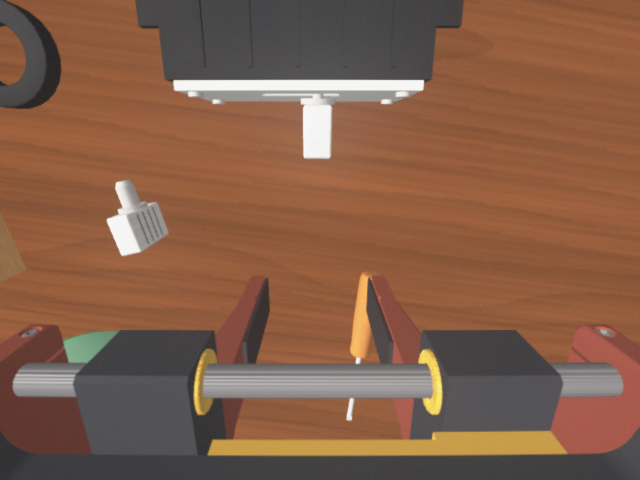

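View pics/s7.png

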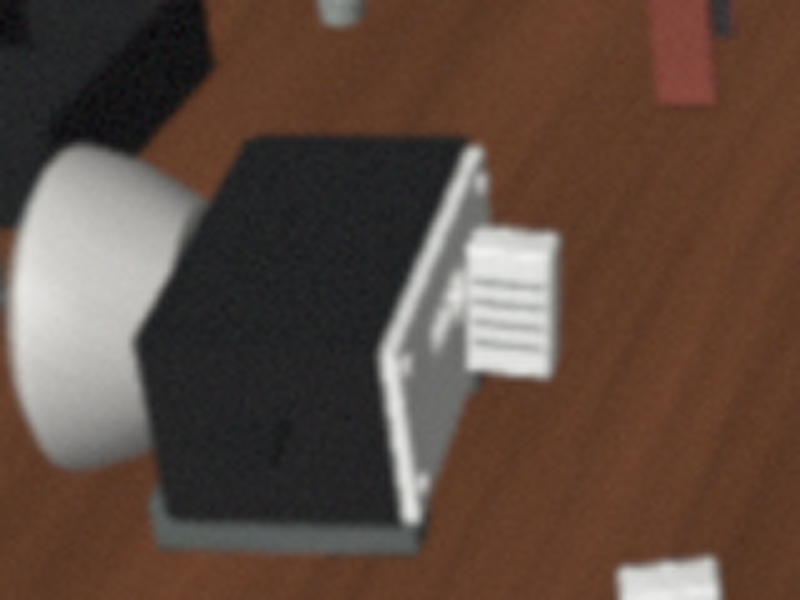

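View pics/t7.png

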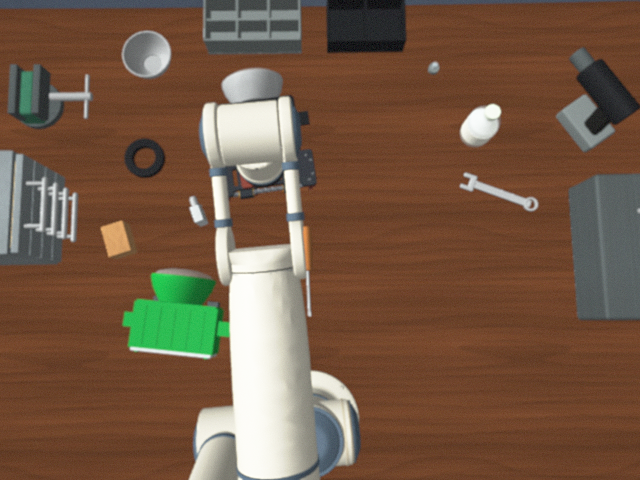

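Retracted and clear. The block hangs against the cover with a droop of about 0.096 rad (<0.2). Its rear top edge is at about −44 mm, where about −43 is expected for a seated collar with that droop. The bystanders look unmoved in the top view: short pin (198,212), tape (145,158), bottle (480,125), driver (305,250).

```bash
python3 -c "
from h import *
print(robot.job_done()); s=robot.sense(); print(s['t'],s['wrist_force'])"
```

```text
the job is handed in; nothing more can be done
None
the job is handed in; nothing more can be done
```

The long slim pin is in the black lamp with its collar at the cover, and the job is handed in; no verdict was reported.

- **Insertion:** I took the pin through the slot and swept its tip along the carrier at about 5 N. The force fell to zero near y ≈ −12 mm. I centred at about −12.6 mm and pushed until the collar met the cover, with the tip reading about 56.5 mm and about 5.7 N. Then I let go and withdrew upwards.
- **Forces and time:** The highest contact force I read was about 6 N, against the 40 N limit. Readings come only at the end of each move. It took about 16 s in all.
- **Pin at rest:** It hangs in place with a slight droop of about 0.1 rad, inside the 0.2 limit. From the block's rear edge I estimate the tip about 54–55 mm behind the cover's outer face, where 51 mm is the minimum. The raw edge reading was about 1 mm further out than that droop should give, which is about the depth noise.
- **Bystanders:** The short pin, tape, bottle and screwdriver look unmoved in the last top view. That was a check by eye, not a measurement.

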